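# Wedge the rocking parts cabinet

## Robot

A 6-joint arm with a two-finger parallel gripper is mounted at the origin on the work surface. World frame = base frame: x ahead of the robot, y to its left, z up, the work surface at z = 0. Lengths are in mm, angles in rad, forces in N, time in s.
With the tool pointing down it reaches from about 350 to 975 mm from the base axis. Payload 7.1 kg.
Tool frame: the origin (TCP) lies at the very end of the fingers, on their centre line; the grasp point (between the pads) lies 19 mm behind it; z points along the fingers, y is the direction in which the jaws open and shut (so a half turn about z gives the same grasp; the last joint's range is limited). The gripper opens to 88 mm and grips with 3 to 60 N. Pads are 20 mm wide; open, the fingers measure 115 mm over their backs; the gripper's body (75 mm by 178 mm) begins 61 mm behind the grasp point.
Start: joints at [-1.251, 0.423, 1.63, -0, 1.089, -0.019], TCP at [207.739, -589.448, 222.675] pointing down, gripper open.
Joint ranges: [-3, 3], [-0.9, 2.11], [0.09, 2.58], [-1.31, 4.45], [0.11, 2.69], [-2.54, 2.54]. Speed limits (rad/s): [2.39, 2.39, 3.01, 3.14, 3.14, 3.14].

## Interface

Orientations are given as a rotation vector (axis times angle).
In Python, from workcell import monitor, vision, order, find_in, regions_of, place_of gives the robot as it stands. The module is installed in compiled form; this text tells all that it offers.
- The arm moves only by the tool carry_out, never from a script. Its argument "targets" is a list of rows, each a list of 3 entries, a list of its own where there are three numbers: the turn, a rotation vector about the world's x, y, z in degrees, then the shift along the world's x, y, z in mm, then the finger opening in mm, from 0 to 87.8. In form: [[[rx, ry, rz], [x, y, z], hand], ...]. A call has 1 to 10 rows; each row is the pose to reach, as a shift and turn from the pose commanded when the call began; what a row does not reach only later rows make up. A row lasts 1/12 s, in which the tool goes at most 41.7 mm and 7.16 degrees, less where a joint would pass 70% of its speed; a pose out of reach is approached as far as the arm can. A call with a gripper value outside its range is refused whole. The fingers move at their own pace and stop on an object; the grip force is fixed at half the most. Time passes only in rows, so rows that repeat a pose let the fingers close. It gives the time, the measured TCP pose, the force and the opening at its end, in the units of the state.
- monitor.get_obs(): the state, without advancing time (a new reading comes with each control period).
- vision.get_image(name): name is "side" or "top" or "wrist"; returns the picture (420x560x3 uint8, red, green, blue); there is no depth.
- vision.camera_model(name): a dict with "K" (3x3 intrinsics, pixels), "dist" ([k1, k2, p1, p2, k3] as OpenCV has them; the pictures are not rectified), "rvec" (rotation vector, rad) and "tvec" (3), from world to camera coordinates, as OpenCV has them. Camera axes: x right, y down, z forward; pixel columns grow to the right and rows downward; lengths in mm; the calibration is good to about 2 mm. A picture is of the moment at which its call begins: read the wrist's pose just before it. camera_model takes no time and is no camera call; for the wrist camera it gives the pose at the moment of the call.
- order.close_job(): hands the job in, once; it reports no verdict.
Trained networks look in the newest picture that a camera, given by its name, has taken for a name from the list of things; names that differ only in an ending like _2 or _b are one class to them, and where a whole thing is asked for, a point or a joint stands for the part that bears it (a point fixed in the world has none). Each returns a list of dicts, best first, with "confidence" (0 to 1); they miss things now and then, are a little off and sometimes report something else, mostly with a low value. They report only what shows in the picture. A call takes as long as a camera call.
- find_in(query, camera): "point" ([x, y, z] in mm, in the coordinates of the camera as it stood for that picture, good to about 4 mm: the middle of the surface that is visible of it).
- regions_of(query, camera): "mask" (420x560 bool, what is visible of it).
- place_of(query, camera): "point" ([x, y, z] in mm, in the coordinates of the camera as it stood for that picture, good to about 4 mm: a listed point, or the origin of a listed thing).
The state is a dict: "t": time; "qpos": joint angles; "qvel": joint speeds; "joint_torque": joint torques, N m; "ee_pos": TCP position; "orientation": TCP orientation; "ft_force": force on the tool from outside, world axes, zero at the start; "moment": the same for the moment, N m; "width": finger opening in mm.
Only numpy, scipy, OpenCV 4.12 (cv2) and the standard library are available. Lean on these libraries where they do the work, as an engineer would, in place of code of your own. Each camera call takes 0.05 s, during which the arm holds its last target.

## Task

The small blue parts cabinet on the bench rocks because one foot, at its corner nearest the orange wedge, is too short. Using only the fingertips and picking nothing up, push the wedge thin end first under that short foot until it is snug and the cabinet can no longer rock, but not so far that it jacks the cabinet up; then press down firmly (about 10 N) on top of the cabinet above that foot to prove it stands firm, and move clear of everything. Leave the cabinet standing where it is and do not disturb the other things on the bench.

Things in the scene. Friction and masses are not known exactly. Their poses are not given: they have to be found in the camera images.
- cabinet: Blue small-parts cabinet, loose, 2 to 3.4 kg: body 180 (its x) x 240 (its y) x 145 mm, underside 35 mm and top 180 mm above the bench; drawer fronts (they do not open) on its +x face, thin black mat on top. Four round feet of 24 mm diameter, centres 68 mm (x) and 94 mm (y) from the middle, the one at +x, +y too short. Origin: at bench level under the middle; z up.
- short_foot (a point): Point of the bench below the centre of the short foot, fixed in the cabinet; 22 mm in from its +x side and 26 mm in from its +y side. The short foot's flat underside hangs 9 to 15 mm above the bench (differs each time), so some 4 to 7 N pressed on that corner tips the cabinet; the other three feet stand on the bench.
- corner_top (a point): Point on the cabinet's top face directly above the short foot, 180 mm above the bench: the place to press.
- wedge: Loose orange wedge, 150 mm long (its x), 60 wide (its y), 0.12 kg; 30 mm high at the thick end (its -x), sloping evenly to 4 mm at the thin end (+x). Origin: centre of its flat underside. Starts at the cabinet's +y side, thin end roughly towards the short foot. It slides with about 1 N; when it jams under the foot the push rises quickly past 4 N, and it stays where left.
- carton: Bystander: cardboard carton 75 x 95 x 40 mm, origin at centre of underside.
- roller_a: Bystander: black conveyor roller standing on end, 44 mm diameter, 104 mm high, origin at its foot.
- roller_b: Bystander: same kind of black standing roller, origin at its foot.
- jar: Bystander: jar with yellow cap, 60 mm diameter, 85 mm high, origin at its foot.
- bearing: Bystander: steel bearing ring lying on top of the cabinet, away from the short foot, 62 mm diameter, 18 mm high, origin at its foot.
- driver: Bystander: screwdriver lying on the bench, origin at the middle of its underside.
- spanner: Bystander: spanner lying on the bench, origin at the middle of its underside.

How it is judged (in metres and radians):
On the way, in this order (a step that is already met when the one before it is completed fails the run):
1. the wedge lies under the short foot and bears against it (over 0.5 N) (y of short_foot in the frame of wedge between -0.028 and 0.028 m and x of short_foot in the frame of wedge between -0.04 and 0.072 m and contact force between wedge and cabinet above 0.5 N), for 0.2 s.
2. the top of the cabinet is pressed with over 4 N within 60 mm of the point above the short foot, the wedge carries over 3 N and the cabinet tilts less than 0.025 rad (contact force between the fingers and cabinet above 4 N and horizontal distance between the grasp point and corner_top below 0.06 m and height (world z) of the grasp point above 0.15 m and contact force between wedge and cabinet above 3 N and angle between cabinet's own z axis and vertical below 0.025 rad), for 0.2 s.
At the end, for the whole second after the job is handed in: the wedge lies under the short foot (foot centre within 28 mm of the wedge's centre line and over its length) and bears against it with over 0.3 N; the cabinet stands at rest, within 0.025 rad of level and within 25 mm of where it was (y of short_foot in the frame of wedge between -0.028 and 0.028 m and x of short_foot in the frame of wedge between -0.04 and 0.072 m and contact force between wedge and cabinet above 0.3 N and angle between cabinet's own z axis and vertical below 0.025 rad and distance of cabinet from where it was at the start of the episode below 0.025 m and linear speed of each of cabinet, wedge below 0.01 m/s and height (world z) of wedge below 0.006 m); the robot touches nothing.
It fails at once if the wedge is lifted or tipped (height (world z) of wedge above 0.012 m or angle between wedge's own z axis and vertical above 0.3 rad).
It fails at once if the cabinet is shoved more than 30 mm, lifted, or tipped over (distance of cabinet from where it was at the start of the episode above 0.03 m or height (world z) of cabinet above 0.02 m or angle between cabinet's own z axis and vertical above 0.25 rad).
It fails at once if another thing is moved by more than 30 mm (distance of any of carton, roller_a, roller_b, jar, bearing, driver, spanner from where it was at the start of the episode above 0.03 m).
It also fails if it takes over 58 s, if anything falls off the work surface, if the arm or the gripper's body presses on something with over 40 N, if the wrist force passes 120 N, or if a joint passes its speed limit or range.

## Working session

There is one attempt and no reset: what is moved stays moved. The work goes in short steps, Python scripts to look and compute and a tool call to move; the robot and the scene stay as the last step left them, time stands still between calls to the robot, and variables do not carry over. Pictures are saved under pics/ and viewed, and the job is handed in when it is done.

Besides the shell and the picture viewer there is one more tool, called after "Call:" as a command line: name --argument value ..., lists and objects as JSON in quotes. carry_out: Moves the arm, as the interface text tells. Its arguments: {"type":"object","properties":{"targets":{"type":"array","items":{"type":"array"}}},"required":["targets"]}

```bash
mkdir -p pics
cat > h.py <<'E'
import numpy as np, cv2
from workcell import monitor, vision, order, find_in, regions_of, place_of
def toworld(p,cam):
    m=vision.camera_model(cam); R=cv2.Rodrigues(np.array(m['rvec'],float))[0]
    return R.T@(np.array(p,float)-np.array(m['tvec'],float).ravel())
def ray(px,z,cam):
    m=vision.camera_model(cam); R=cv2.Rodrigues(np.array(m['rvec'],float))[0]; t=np.array(m['tvec'],float).ravel()
    px=np.array(px,float).reshape(-1,1,2)
    u=cv2.undistortPoints(px,np.array(m['K'],float),np.array(m['dist'],float)).reshape(-1,2)
    d=np.c_[u,np.ones(len(u))]@R; c=-R.T@t
    return c+d*((z-c[2])/d[:,2])[:,None]
def proj(P,cam):
    m=vision.camera_model(cam)
    return cv2.projectPoints(np.array(P,float).reshape(-1,3),np.array(m['rvec'],float),np.array(m['tvec'],float),np.array(m['K'],float),np.array(m['dist'],float))[0].reshape(-1,2)
def save(cam,name):
    im=vision.get_image(cam); cv2.imwrite('pics/'+name,im[:,:,::-1]); return im
E
python3 - <<'E'
from h import *
np.set_printoptions(precision=1,suppress=True)
o=monitor.get_obs(); print(o)
for c in ['top','side']:
    save(c,c+'0.png')
    for q in ['cabinet','short_foot','corner_top','wedge','carton','roller_a','jar','bearing','driver','spanner']:
        print(c,q,[(toworld(r['point'],c),round(r['confidence'],2)) for r in place_of(q,c)[:3]])
E
```

```text
{'t': 0.0, 'qpos': array([-1.3,  0.4,  1.6, -0. ,  1.1, -0. ]), 'qvel': array([ 0.,  0., -0., -0., -0.,  0.]), 'joint_torque': array([ -0. , -54.5, -27.4,   0.1,   0. ,  -0. ]), 'ee_pos': array([ 207.6, -589. ,  221.9]), 'orientation': array([-3.1, -0.5,  0. ]), 'ft_force': array([ 0.4, -0.2, -0.4]), 'moment': array([0. , 0. , 0.1]), 'width': 87.63738832902274}
top cabinet []
top short_foot []
top corner_top [(array([608.9,  -0.8, 177.9]), 0.64), (array([479.8, -97.1, 175.4]), 0.28)]
top wedge [(array([623.6, 139. ,  -0.5]), 0.72)]
top carton [(array([643.7, 424.3,  -1.6]), 0.91)]
top roller_a [(array([ 669.6, -360.5,   -2.3]), 0.7), (array([ 734.1, -203.3,   -0.9]), 0.58), (array([765.6, -74.1,  -0.1]), 0.52)]
top jar [(array([ 732.6, -204.3,   -5.3]), 0.77), (array([482.4, -96.9, 178.6]), 0.39), (array([624.4, 137.8,   2.6]), 0.2)]
top bearing [(array([481.8, -95. , 173.9]), 0.55)]
top driver [(array([788.5, 122.5,  -1.8]), 0.79)]
top spanner [(array([ 483.4, -388.6,    1.3]), 0.7)]
side cabinet [(array([513.6, -70. ,   0.7]), 0.94)]
side short_foot []
side corner_top [(array([605.5,   2.2, 178.9]), 0.93)]
side wedge [(array([628.5, 139.7,  -0.7]), 0.93)]
side carton [(array([646.8, 420.4,   2.2]), 0.84)]
side roller_a [(array([ 673.6, -353.5,    2.7]), 0.84), (array([765.2, -70.3,  -0.6]), 0.78)]
side jar [(array([ 738.5, -206. ,   -2.6]), 0.93)]
side bearing [(array([ 489.2, -100.5,  181.8]), 0.83)]
side driver [(array([791.6, 127. ,   0.6]), 0.7)]
side spanner [(array([ 486.4, -389.5,    0.1]), 0.56)]
```

View pics/top0.png

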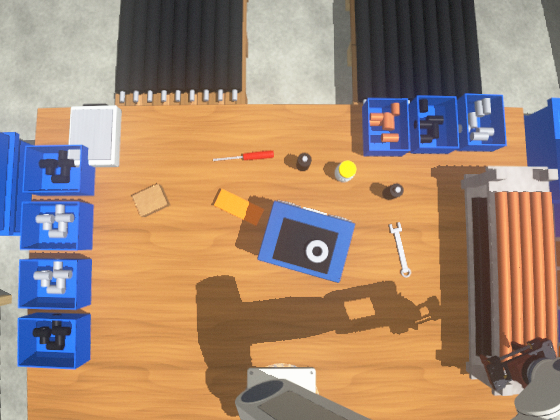

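View pics/side0.png

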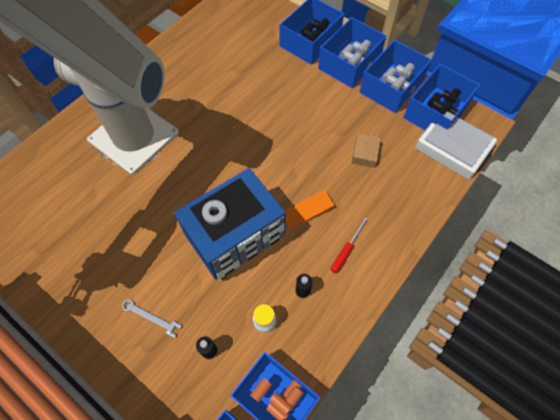

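The top picture shows the cabinet at about (307,241) with the bearing on it, and the wedge at (235,205) pointing to its upper left corner. I'll fit both poses from the masks.

```bash
cat > fit.py <<'E'
from h import *
from scipy.optimize import minimize
np.set_printoptions(precision=1,suppress=True)
def box(p,pts):
    c,s=np.cos(p[2]),np.sin(p[2]); R=np.array([[c,-s,0],[s,c,0],[0,0,1]])
    return pts@R.T+[p[0],p[1],0]
CAB=np.array([[a*90,b*120,z] for a in(-1,1) for b in(-1,1) for z in(35,180)],float)
WED=np.array([[-75,b*30,z] for b in(-1,1) for z in(0,30)]+[[75,b*30,z] for b in(-1,1) for z in(0,4)],float)
# (feet add a little to the silhouette)
def hull(p,pts,cam,S=4):
    h=cv2.convexHull(proj(box(p,pts),cam).astype(np.float32)); return h
def sil(p,pts,cam):
    m=np.zeros((420,560),np.uint8); h=hull(p,pts,cam)
    cv2.fillConvexPoly(m,np.round(h*16).astype(np.int32),255,cv2.LINE_AA,4); return m/255.
def fit(p0,pts,masks,occ={}):
    def cost(p):
        e=0
        for c,m in masks.items():
            s=sil(p,pts,c)
            if c in occ: s=s*(1-occ[c])
            e+=np.abs(s-m).sum()
        return e
    best=None
    for d in (-.15,0,.15):
        r=minimize(cost,np.array(p0)+[0,0,d],method='Nelder-Mead',options=dict(initial_simplex=np.array(p0)+[0,0,d]+np.array([[0,0,0],[12,0,0],[0,12,0],[0,0,.15]]),xatol=.02,fatol=.1,maxiter=400))
        if best is None or r.fun<best.fun: best=r
    return best
def masks(q,cams=('top','side')):
    o={}
    for c in cams:
        r=regions_of(q,c)
        if r: o[c]=r[0]['mask'].astype(float)
    return o
E
cat > f1.py <<'E'
from fit import *
ims={c:vision.get_image(c) for c in('top','side')}
mc=masks('cabinet'); mw=masks('wedge'); mb=masks('bearing')
for c in mc:
    if c in mb: mc[c]=np.maximum(mc[c],mb[c])
print({c:m.sum() for c,m in mc.items()},{c:m.sum() for c,m in mw.items()})
np.savez('m.npz',**{'c_'+k:v for k,v in mc.items()},**{'w_'+k:v for k,v in mw.items()})
best={}
for sel in (['top'],['side'],['top','side']):
    s={k:v for k,v in mc.items() if k in sel}
    if s: r=fit([514,-70,-.25],CAB,s); print('cab',sel,r.x,np.degrees(r.x[2]),r.fun); best['c']=r.x
occ={c:sil(best['c'],CAB,c) for c in ims}
for sel in (['top'],['side'],['top','side']):
    s={k:v for k,v in mw.items() if k in sel}
    if s: r=fit([626,139,-1.9],WED,s,occ); print('wed',sel,r.x,np.degrees(r.x[2]),r.fun); best['w']=r.x
print('short foot',box(best['c'],np.array([[68.,94,0]])), box(best['w'],np.array([[75.,0,0],[-75,0,0]])))
for c in ims:
    im=ims[c][:,:,::-1].copy()
    im=cv2.resize(im,None,fx=3,fy=3,interpolation=cv2.INTER_CUBIC)
    for k,P in(('c',CAB),('w',WED)):
        cv2.polylines(im,[np.round((hull(best[k],P,c)+.5)*3).astype(np.int32)],True,(0,255,0),1)
    ctr=proj([570,30,60],c)[0]*3; x,y=int(ctr[0])-300,int(ctr[1])-250
    cv2.imwrite(f'pics/fit_{c}.png',im[max(y,0):y+500,max(x,0):x+600])
E
python3 f1.py
```

```text
{'top': np.float64(5374.0), 'side': np.float64(7251.0)} {'side': np.float64(950.0)}
cab ['top'] [514.8 -71.4  -0.3] -16.193783831221317 342.1529411764706
cab ['side'] [517.3 -71.1  -0.3] -17.035066667817222 527.5686274509803
cab ['top', 'side'] [516.1 -71.5  -0.3] -16.595431187340782 882.3803921568627
wed ['side'] [623.9 131.8  -2. ] -116.45669840466157 121.68655132641291
wed ['top', 'side'] [623.9 131.8  -2. ] -116.45669840466157 121.68655132641291
short foot [[608.1  -0.8   0. ]] [[590.5  64.6   0. ]
 [657.3 198.9   0. ]]
```

View pics/fit_top.png

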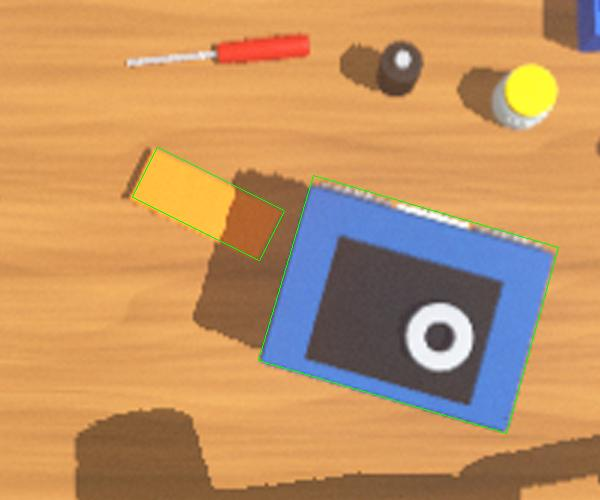

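View pics/fit_side.png

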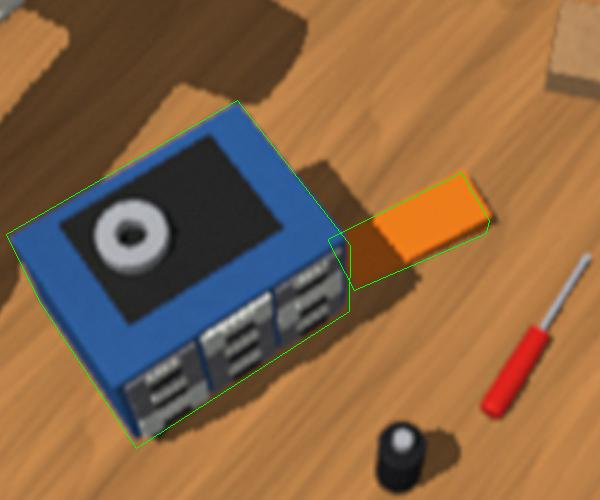

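The overlays match the pictures closely. The foot centre is at about (608,-1), and the wedge at (624,132) heads -116°, so the foot lies 45 mm off its axis. The wedge has to turn about +20° first. I'll do that with a sideways fingertip push near the thick end, so I'm moving over to there now.

Call:
carry_out --targets '[[[0,0,0],[0,0,40],0],[[0,0,0],[0,0,80],0],[[0,0,67],[502,745,90],0],[[0,0,67],[502,745,90],0],[[0,0,67],[502,745,90],0],[[0,0,67],[502,745,90],0],[[0,0,67],[502,745,90],0],[[0,0,67],[502,745,90],0],[[0,0,67],[502,745,90],0],[[0,0,67],[502,745,90],0]]'

```text
t: 2.33
ee_pos: [394.7, -311.3, 306.7]
orientation: [2.457, 1.956, 0.0]
ft_force: [0.7, -0.1, -1.4]
width: 24.7
```

Call:
carry_out --targets '[[[0,0,8],[316,469,0],0],[[0,0,8],[316,469,0],0],[[0,0,8],[316,469,0],0],[[0,0,8],[316,469,0],0],[[0,0,8],[316,469,0],0],[[0,0,8],[316,469,0],0],[[0,0,8],[316,469,0],0],[[0,0,8],[316,469,0],0],[[0,0,8],[316,469,0],0],[[0,0,8],[316,469,0],0]]'

```text
t: 3.17
ee_pos: [627.6, 34.6, 306.5]
orientation: [2.321, 2.117, 0.0]
ft_force: [1.7, 0.5, 0.5]
width: 0.2
```

Call:
carry_out --targets '[[[0,0,0],[66,100,0],0],[[0,0,0],[88,130,0],0],[[0,0,0],[88,130,0],0],[[0,0,0],[88,130,0],0],[[0,0,0],[88,130,0],0]]'

```text
t: 3.58
ee_pos: [716.9, 167.9, 305.3]
orientation: [-2.317, -2.121, -0.003]
ft_force: [0.0, 0.3, -0.4]
width: 0.9
```

Call:
carry_out --targets '[[[0,0,0],[-6,-10,-285],0],[[0,0,0],[-6,-10,-285],0],[[0,0,0],[-6,-10,-285],0],[[0,0,0],[-6,-10,-285],0],[[0,0,0],[-6,-10,-285],0],[[0,0,0],[-6,-10,-285],0],[[0,0,0],[-6,-10,-285],0],[[0,0,0],[-6,-10,-285],0],[[0,0,0],[-6,-10,-285],0]]'

```text
t: 4.33
ee_pos: [707.2, 151.8, 19.6]
orientation: [-2.32, -2.115, 0.006]
ft_force: [1.7, -0.4, 0.9]
width: 0.4
```

Run:
```python
from h import *
np.set_printoptions(precision=2,suppress=True)
o=monitor.get_obs(); print(o['t'],o['ee_pos'],o['orientation'],o['ft_force'],o['qpos'])
save('side','s1.png');save('wrist','w1.png')
```

```text
4.3333 [707.17 151.84  19.61] [-2.32 -2.11  0.01] [ 1.74 -0.36  0.9 ] [ 0.2   0.8   1.47 -0.    0.87  0.29]
```

View pics/s1.png

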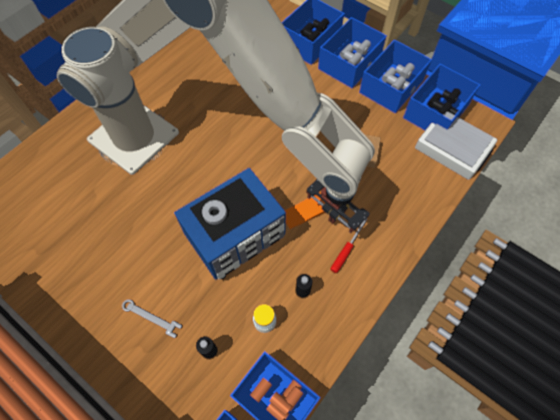

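View pics/w1.png

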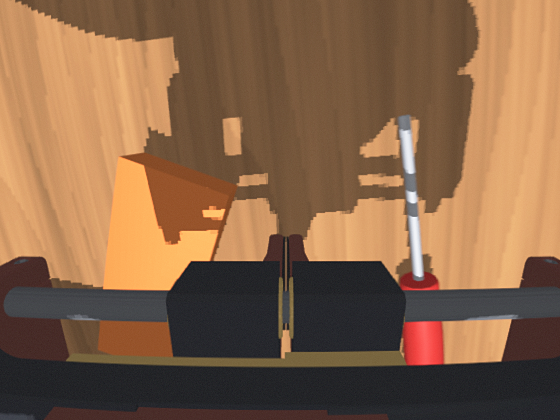

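The wrist view has the fingers at (288,250), clear between the wedge on the left and the driver on the right. The wedge's thick top edge runs from (120,155) to (235,186). I'll check those points at z=30.

Run:
```python
from h import *
np.set_printoptions(precision=1,suppress=True)
print(ray([[120,155],[235,186]],30,'wrist')); print(monitor.get_obs()['ee_pos'])
print(proj(monitor.get_obs()['ee_pos'],'wrist'))
from fit import box,WED
print(box([623.9,131.8,np.radians(-116.5)],WED[[1,3]]))
```

```text
[[631.2 217.7  30. ]
 [688.8 195.8  30. ]]
[710.7 152.7  24. ]
[[284.4 254.3]]
[[630.5 212.3  30. ]
 [684.2 185.5  30. ]]
```

Call:
carry_out --targets '[[[0,0,0],[0,18,-5],0],[[0,0,0],[0,18,-11],0],[[0,0,0],[-6,18,-11],0],[[0,0,0],[-12,18,-11],0],[[0,0,0],[-17,18,-11],0],[[0,0,0],[-22,18,-11],0],[[0,0,0],[-27,18,-11],0],[[0,0,0],[-32,18,-11],0],[[0,0,0],[-37,18,-11],0],[[0,0,0],[-37,18,-11],0]]'

```text
t: 5.27
ee_pos: [670.7, 170.4, 10.3]
orientation: [-2.321, -2.116, 0.001]
ft_force: [-0.2, 0.7, 0.4]
width: 0.5
```

Run:
```python
from h import *
np.set_printoptions(precision=2,suppress=True)
o=monitor.get_obs(); print(o['t'],o['ee_pos'],o['ft_force'])
save('wrist','w2.png')
```

```text
5.2667 [670.66 170.36  10.35] [-0.19  0.75  0.38]
```

View pics/w2.png

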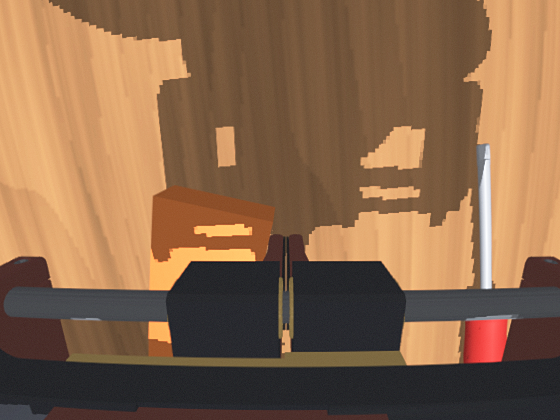

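The wedge has turned, and its thick top edge now runs from (153,196) to (272,221).

Run:
```python
from h import *
np.set_printoptions(precision=1,suppress=True)
p=ray([[153,196],[272,221]],30,'wrist'); print(p); d=p[1]-p[0]; print(np.degrees(np.arctan2(d[1],d[0]))-90, np.hypot(*d[:2]))
for c in('side','top'):
    vision.get_image(c)
    print([(toworld(r['point'],c),r['confidence']) for r in place_of('wedge',c)[:1]])
```

```text
[[611.3 214.6  30. ]
 [667.7 196.7  30. ]]
-107.56519868372551 59.11181730814995
[(array([618.3, 138.7,  -4.1]), 0.84)]
[(array([615.6, 137.3,   1.8]), 0.62)]
```

Call:
carry_out --targets '[[[0,0,0],[-5,0,0],0],[[0,0,0],[-9,0,0],0],[[0,0,0],[-13,1,0],0],[[0,0,0],[-17,1,0],0],[[0,0,0],[-20,2,0],0],[[0,0,0],[-20,2,0],0]]'

```text
t: 6.02
ee_pos: [650.9, 172.7, 10.4]
orientation: [-2.321, -2.117, 0.001]
ft_force: [-0.4, -0.1, 0.5]
width: 0.3
```

Run:
```python
from h import *
np.set_printoptions(precision=2,suppress=True)
o=monitor.get_obs(); print(o['t'],o['ee_pos'],o['ft_force'])
save('wrist','w3.png');save('side','s3.png')
for c in('side','top'):
    vision.get_image(c)
    print([(toworld(r['point'],c),r['confidence']) for r in place_of('wedge',c)[:1]])
```

```text
6.0167 [650.93 172.68  10.36] [-0.44 -0.1   0.51]
[(array([610.19, 132.17,  -4.05]), 0.82)]
[(array([602.37, 130.13,   3.39]), 0.57)]
```

View pics/w3.png

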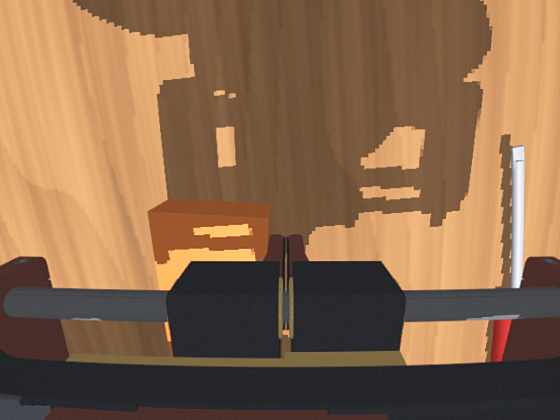

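View pics/s3.png

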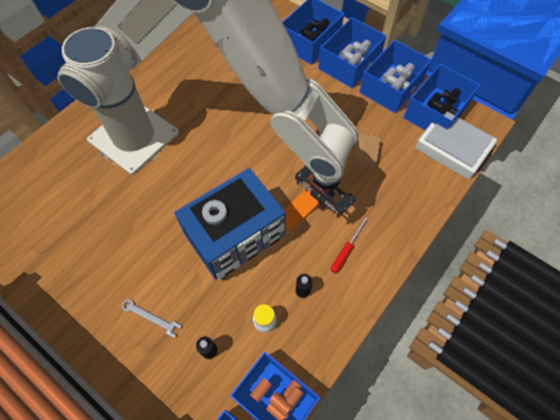

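Run:
```python
from h import *
np.set_printoptions(precision=1,suppress=True)
p=ray([[149,211],[271,218]],30,'wrist'); print(p); d=p[1]-p[0]; a=np.arctan2(d[1],d[0])-np.pi/2; print(np.degrees(a), np.hypot(*d[:2]))
c=p.mean(0)[:2]+75*np.array([np.cos(a),np.sin(a)]); print(c)
f=np.array([608,-1.])-c; print('foot in wedge',f@[np.cos(a),np.sin(a)],f@[-np.sin(a),np.cos(a)])
```

```text
[[588.5 209.4  30. ]
 [648.  200.4  30. ]]
-98.63375355269613 60.20143508089812
[607.  130.7]
foot in wedge 130.10769812771196 20.740512030642666
```

Call:
carry_out --targets '[[[0,0,0],[-4,0,0],0],[[0,0,0],[-8,0,0],0],[[0,0,0],[-12,0,0],0],[[0,0,0],[-12,0,0],0]]'

```text
t: 6.65
ee_pos: [638.7, 172.5, 10.3]
orientation: [-2.321, -2.116, 0.001]
ft_force: [-0.9, -0.5, 0.1]
width: 0.4
```

Run:
```python
from h import *
np.set_printoptions(precision=2,suppress=True)
o=monitor.get_obs(); print(o['t'],o['ee_pos'],o['ft_force'])
save('wrist','w4.png')
```

```text
6.65 [638.73 172.46  10.28] [-0.86 -0.48  0.13]
```

View pics/w4.png

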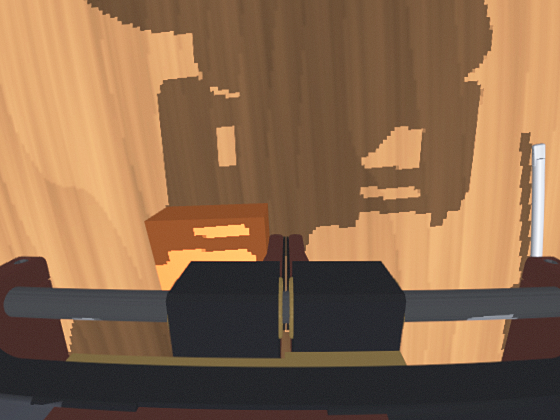

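```bash
cat > e.py <<'E'
from h import *
import sys
np.set_printoptions(precision=1,suppress=True)
v=list(map(float,sys.argv[1:5]))
p=ray([v[:2],v[2:]],30,'wrist'); print(p); d=p[1]-p[0]; a=np.arctan2(d[1],d[0])-np.pi/2; print(np.degrees(a), np.hypot(*d[:2]))
c=p.mean(0)[:2]+75*np.array([np.cos(a),np.sin(a)]); print(c)
f=np.array([608,-1.])-c; print('foot in wedge',f@[np.cos(a),np.sin(a)],f@[-np.sin(a),np.cos(a)])
E
python3 e.py 147 221 269 216
```

```text
[[573.6 204.4  30. ]
 [634.3 201.5  30. ]]
-92.77065220023074 60.81143084919478
[600.3 128. ]
foot in wedge 128.508251005442 13.888286866737289
```

Call:
carry_out --targets '[[[0,0,0],[10,0,0],0],[[0,0,0],[30,0,0],0],[[0,0,0],[30,10,40],30],[[0,0,0],[30,30,80],30],[[0,0,0],[10,60,100],30],[[0,0,0],[-20,80,100],30],[[0,0,0],[-38,88,90],30],[[0,0,0],[-38,88,90],30],[[0,0,0],[-38,88,90],30]]'

```text
t: 7.45
ee_pos: [601.6, 261.0, 100.3]
orientation: [-2.32, -2.119, 0.001]
ft_force: [0.2, -0.9, 0.5]
width: 30.3
```

```bash
python3 - <<'E'
from h import *
np.set_printoptions(precision=2,suppress=True)
o=monitor.get_obs(); print(o['t'],o['ee_pos'],o['orientation'],o['ft_force'],o['width'])
save('wrist','w5.png');save('side','s5.png');save('top','t5.png')
E
python3 f1.py | grep wed
```

```text
7.45 [601.57 261.03 100.3 ] [-2.32 -2.12  0.  ] [ 0.24 -0.86  0.5 ] 30.291948952378338
wed ['top'] [597.  127.7  -1.6] -93.63485639353247 79.59506343713957
wed ['side'] [599.1 125.2  -1.6] -93.7438992441889 73.02296039984621
wed ['top', 'side'] [598.2 126.6  -1.6] -93.1212887728464 169.23175701653213
```

View pics/w5.png

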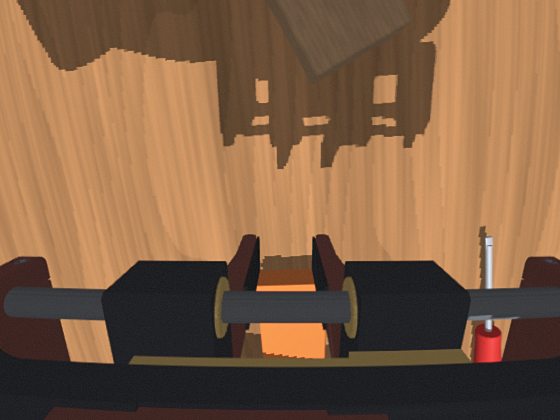

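View pics/fit_side.png

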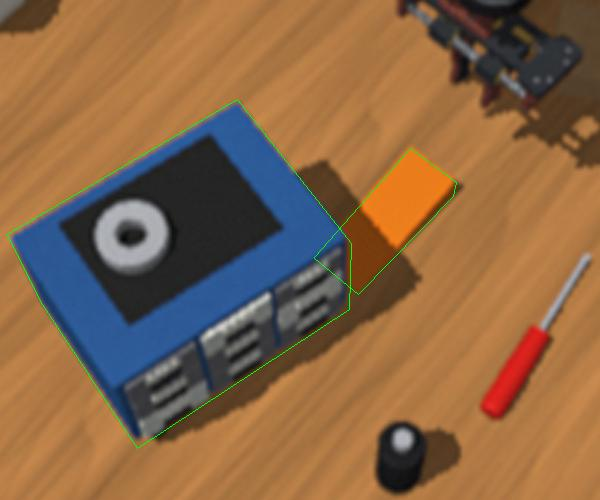

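View pics/fit_top.png

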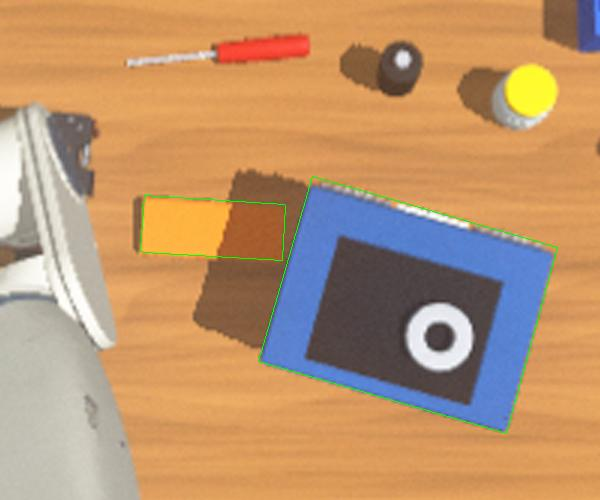

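The wrist camera, the top fit and the side fit all agree: wedge centre about (599,127), heading -93°, foot 16 mm to its left. I'll lower the two spread fingertips behind the thick end, then push while steering about +5°.

Call:
carry_out --targets '[[[0,0,2],[1,-15,-40],30],[[0,0,2],[1,-20,-75],30],[[0,0,2],[1,-22,-90],30],[[0,0,2],[1,-30,-90],30],[[0,0,2],[1,-38,-90],30],[[0,0,2],[1,-44,-90],30],[[0,0,2],[1,-48,-90],30],[[0,0,2],[1,-52,-90],30],[[0,0,2],[1,-52,-90],30]]'

```text
t: 8.75
ee_pos: [603.8, 208.1, 11.9]
orientation: [2.284, 2.155, 0.003]
ft_force: [0.4, -0.4, -0.0]
width: 30.4
```

Run:
```python
from h import *
np.set_printoptions(precision=2,suppress=True)
o=monitor.get_obs(); print(o['t'],o['ee_pos'],o['orientation'],o['ft_force'],o['moment'],o['width'])
save('wrist','w6.png')
```

```text
8.75 [603.81 208.09  11.91] [2.28 2.16 0.  ] [ 0.44 -0.45 -0.04] [-0.07 -0.05 -0.02] 30.367572530370964
```

View pics/w6.png

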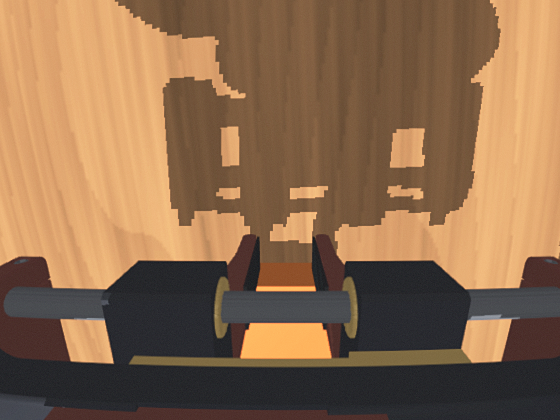

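The wedge sits centred between the fingertips at (288,275), with its back face against them. Now the steered push.

Call:
carry_out --targets '[[[0,0,0.5],[0,-5,0],30],[[0,0,1],[0,-10,0],30],[[0,0,1.5],[0,-15,0],30],[[0,0,2],[0,-20,0],30],[[0,0,2.5],[0,-25,0],30],[[0,0,3],[0,-30,0],30],[[0,0,3.5],[0,-35,0],30],[[0,0,4],[0,-40,0],30],[[0,0,4.5],[0,-45,0],30],[[0,0,4.5],[0,-45,0],30]]'

```text
t: 9.63
ee_pos: [602.6, 162.3, 10.2]
orientation: [-2.198, -2.245, 0.001]
ft_force: [-0.4, 0.3, -0.1]
width: 29.9
```

```bash
python3 - <<'E'
from h import *
np.set_printoptions(precision=2,suppress=True)
o=monitor.get_obs(); print(o['t'],o['ee_pos'],o['orientation'],o['ft_force'],o['moment'],o['width'])
save('wrist','w7.png');save('side','s7.png')
E
python3 f1.py|grep -v wed..\.top
```

```text
9.6333 [602.63 162.34  10.23] [-2.2  -2.24  0.  ] [-0.4   0.32 -0.1 ] [-0.01 -0.08  0.07] 29.87183753831363
{'top': np.float64(5394.0), 'side': np.float64(7148.0)} {'top': np.float64(497.0), 'side': np.float64(683.0)}
cab ['top'] [515.5 -71.1  -0.3] -15.881571658430543 325.9764705882353
cab ['side'] [516.6 -70.7  -0.3] -17.911369677106286 619.7019607843138
cab ['top', 'side'] [515.6 -71.1  -0.3] -16.388421398032822 966.243137254902
wed ['side'] [602.5  73.1  -1.6] -89.4274936541304 89.35227989234909
short foot [[607.4  -0.1   0. ]] [[603.   -5.4   0. ]
 [603.7 144.6   0. ]]
```

View pics/w7.png

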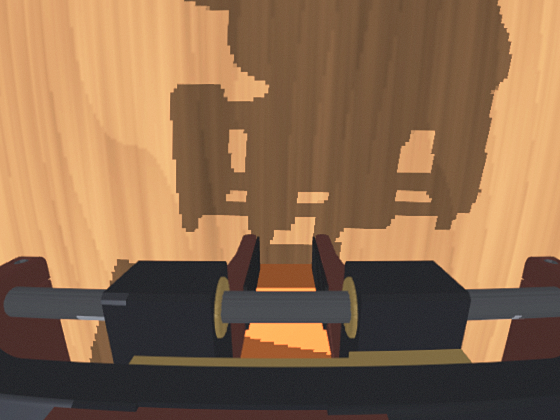

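View pics/fit_side.png

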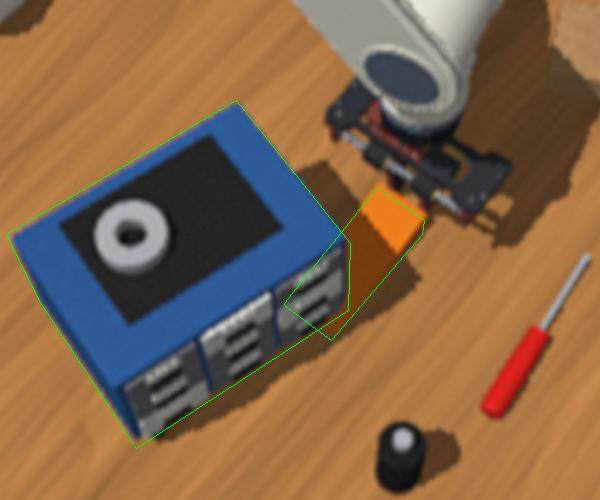

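View pics/fit_top.png

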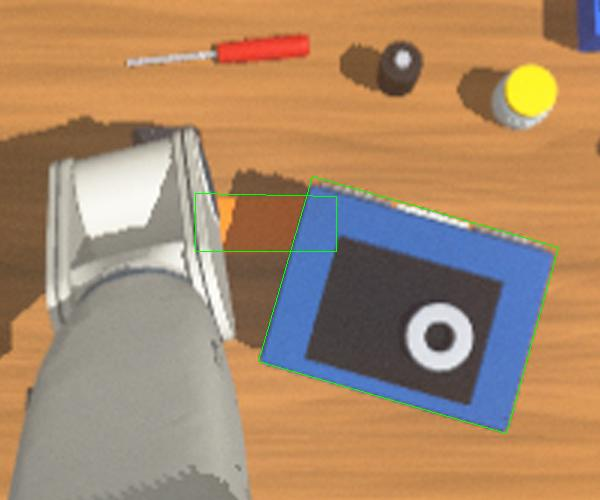

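The wedge heads straight at the foot, lateral offset about 5 mm, and the cabinet hasn't moved. I'll keep pushing in small steps and watch the force.

Call:
carry_out --targets '[[[0,0,0],[0,-3,0],30],[[0,0,0],[0,-6,0],30],[[0,0,0],[0,-9,0],30],[[0,0,0],[0,-12,0],30],[[0,0,0],[0,-15,0],30],[[0,0,0],[0,-17,0],30]]'

```text
t: 10.63
ee_pos: [602.8, 146.0, 10.4]
orientation: [-2.198, -2.244, 0.0]
ft_force: [0.5, 0.9, 0.7]
width: 29.7
```

Call:
carry_out --targets '[[[0,0,0],[0,-1,0],30],[[0,0,0],[0,-2,0],30],[[0,0,0],[0,-3,0],30],[[0,0,0],[0,-4,0],30]]'

```text
t: 10.97
ee_pos: [602.8, 142.5, 10.4]
orientation: [-2.198, -2.245, -0.0]
ft_force: [0.9, 1.2, 0.3]
width: 30.1
```

Call:
carry_out --targets '[[[0,0,0],[0,-1,0],30],[[0,0,0],[0,-2,0],30],[[0,0,0],[0,-3,0],30]]'

```text
t: 11.22
ee_pos: [602.8, 139.5, 10.4]
orientation: [-2.198, -2.245, -0.0]
ft_force: [0.2, 0.5, 0.3]
width: 29.8
```

Call:
carry_out --targets '[[[0,0,0],[0,-1,0],30],[[0,0,0],[0,-2,0],30],[[0,0,0],[0,-3,0],30],[[0,0,0],[0,-4,0],30]]'

```text
t: 11.55
ee_pos: [602.8, 135.4, 10.4]
orientation: [2.198, 2.245, 0.0]
ft_force: [1.1, 0.5, 0.4]
width: 30.3
```

Call:
carry_out --targets '[[[0,0,0],[0,-1,0],30],[[0,0,0],[0,-2,0],30],[[0,0,0],[0,-3,0],30]]'

```text
t: 11.8
ee_pos: [602.8, 132.4, 10.4]
orientation: [-2.198, -2.245, -0.0]
ft_force: [-0.4, 1.4, 1.1]
width: 30.0
```

Call:
carry_out --targets '[[[0,0,0],[0,-1,0],30],[[0,0,0],[0,-2,0],30],[[0,0,0],[0,-3,0],30]]'

```text
t: 12.05
ee_pos: [602.8, 129.4, 10.4]
orientation: [-2.198, -2.245, 0.0]
ft_force: [-0.3, 1.6, 0.9]
width: 29.8
```

Call:
carry_out --targets '[[[0,0,0],[0,-1,0],30],[[0,0,0],[0,-2,0],30]]'

```text
t: 12.22
ee_pos: [602.8, 127.4, 10.4]
orientation: [-2.198, -2.245, 0.0]
ft_force: [-0.0, 0.5, 0.9]
width: 30.0
```

Call:
carry_out --targets '[[[0,0,0],[0,-1,0],30],[[0,0,0],[0,-2,0],30]]'

```text
t: 12.38
ee_pos: [602.8, 125.4, 10.4]
orientation: [-2.198, -2.245, 0.0]
ft_force: [0.4, 1.0, 0.7]
width: 30.0
```

Call:
carry_out --targets '[[[0,0,0],[0,-1,0],30],[[0,0,0],[0,-2,0],30]]'

```text
t: 12.55
ee_pos: [602.8, 123.4, 10.4]
orientation: [-2.198, -2.245, 0.0]
ft_force: [-0.2, 1.4, -0.4]
width: 30.0
```

```bash
python3 - <<'E'
from h import *
np.set_printoptions(precision=2,suppress=True)
o=monitor.get_obs(); print(o['t'],o['ee_pos'],o['ft_force'],o['moment'])
save('wrist','w8.png');save('side','s8.png')
E
python3 f1.py|grep -v wed..\.top
```

```text
12.55 [602.81 123.42  10.38] [-0.2   1.44 -0.39] [ 0.12 -0.04  0.06]
{'top': np.float64(5380.0), 'side': np.float64(7406.0)} {'top': np.float64(211.0), 'side': np.float64(567.0)}
cab ['top'] [515.2 -71.1  -0.3] -16.060139470582385 342.01960784313724
cab ['side'] [517.4 -71.9  -0.3] -16.726584138097476 386.07058823529417
cab ['top', 'side'] [516.1 -71.6  -0.3] -16.60668414481556 730.1999999999999
wed ['side'] [603.1  34.   -1.6] -89.4494947905696 129.37377931564782
short foot [[608.1  -0.9   0. ]] [[633.4  -6.1   0. ]
 [483.4  -8.4   0. ]]
```

View pics/fit_side.png

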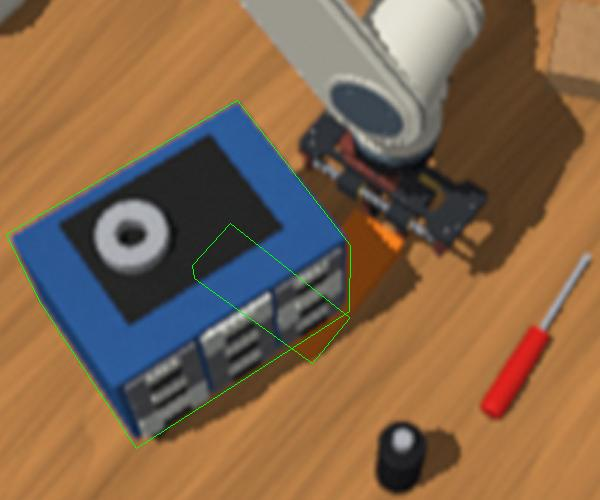

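The side-only fit puts the wedge at (603,34). Its tip shows past the drawer side at about (315,355). The combined fit is wrong because the arm hides most of the wedge from above, so I'm ignoring it. On in 1 mm steps.

Call:
carry_out --targets '[[[0,0,0],[0,-1,0],30],[[0,0,0],[0,-1.5,0],30]]'

```text
t: 13.22
ee_pos: [602.8, 122.0, 10.4]
orientation: [-2.198, -2.245, -0.0]
ft_force: [-0.4, 1.0, 0.2]
width: 30.0
```

Call:
carry_out --targets '[[[0,0,0],[0,-1,0],30],[[0,0,0],[0,-1.5,0],30]]'

```text
t: 13.38
ee_pos: [602.8, 120.4, 10.4]
orientation: [2.198, 2.245, 0.0]
ft_force: [0.2, 0.6, -1.3]
width: 30.2
```

Call:
carry_out --targets '[[[0,0,0],[0,-1,0],30],[[0,0,0],[0,-1.5,0],30]]'

```text
t: 13.55
ee_pos: [602.8, 118.9, 10.4]
orientation: [2.198, 2.245, -0.0]
ft_force: [0.0, 0.8, -0.3]
width: 30.0
```

Call:
carry_out --targets '[[[0,0,0],[0,-1,0],30],[[0,0,0],[0,-1.5,0],30]]'

```text
t: 13.72
ee_pos: [602.8, 117.4, 10.4]
orientation: [-2.198, -2.245, 0.0]
ft_force: [0.6, 0.1, 0.2]
width: 30.3
```

Call:
carry_out --targets '[[[0,0,0],[0,-1,0],30],[[0,0,0],[0,-1.5,0],30]]'

```text
t: 13.88
ee_pos: [602.8, 116.1, 10.4]
orientation: [-2.198, -2.244, -0.0]
ft_force: [0.8, 2.4, 0.1]
width: 30.0
```

Call:
carry_out --targets '[[[0,0,0],[0,-1,0],30],[[0,0,0],[0,-1.5,0],30]]'

```text
t: 14.05
ee_pos: [602.9, 115.1, 10.4]
orientation: [-2.198, -2.244, -0.001]
ft_force: [-0.2, 7.7, -0.9]
width: 30.0
```

The push force rose to 7.7 N, so the wedge has jammed. I'll hold briefly and check.

Call:
carry_out --targets '[[[0,0,0],[0,0,0],30],[[0,0,0],[0,0,0],30],[[0,0,0],[0,0,0],30]]'

```text
t: 14.3
ee_pos: [602.9, 115.1, 10.4]
orientation: [-2.198, -2.244, -0.001]
ft_force: [-0.2, 5.5, -0.4]
width: 30.0
```

```bash
python3 - <<'E'
from h import *
np.set_printoptions(precision=2,suppress=True)
o=monitor.get_obs(); print(o['t'],o['ee_pos'],o['ft_force'],o['moment'])
save('side','s9.png')
E
python3 f1.py|grep -v wed..\.top
```

```text
14.3 [602.88 115.1   10.4 ] [-0.2   5.51 -0.43] [ 0.87 -0.12 -0.03]
{'top': np.float64(5067.0), 'side': np.float64(7407.0)} {'side': np.float64(534.0)}
cab ['top'] [516.1 -71.3  -0.3] -17.32049015862514 644.6509803921568
cab ['side'] [518.4 -72.6  -0.3] -16.280687129594227 393.14509803921567
cab ['top', 'side'] [516.6 -71.6  -0.3] -16.447268602592853 1055.4352941176471
wed ['side'] [602.1  27.1  -1.5] -88.7429428703199 129.11371011149558
short foot [[608.4  -0.7   0. ]] [[603.8 -47.9   0. ]
 [600.5 102.1   0. ]]
```

View pics/fit_side.png

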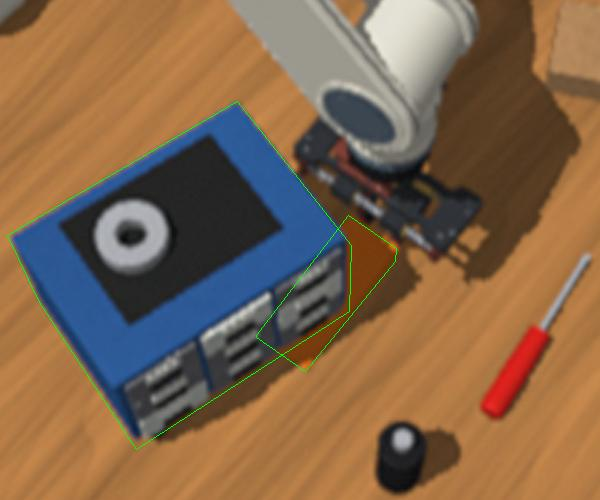

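The wedge is snug: 5.5 N is still held, the foot sits at about x=28, y=6 mm in the wedge frame, and the cabinet hasn't moved. Next I'll back off, rise and go above the corner.

Call:
carry_out --targets '[[[0,0,0],[0,5,0],30],[[0,0,0],[0,20,0],30],[[0,0,0],[0,40,5],0],[[0,0,0],[0,50,45],0],[[0,0,0],[0,50,87],0],[[0,0,0],[0,50,128],0],[[0,0,0],[0,50,170],0],[[0,0,0],[0,50,210],0],[[0,0,0],[0,50,240],0],[[0,0,0],[0,50,240],0]]'

```text
t: 15.58
ee_pos: [606.3, 166.3, 258.3]
orientation: [2.193, 2.241, 0.016]
ft_force: [1.1, -0.8, 0.4]
width: 0.4
```

Call:
carry_out --targets '[[[0,0,0],[2,-40,0],0],[[0,0,0],[4,-80,0],0],[[0,0,0],[4,-120,0],0],[[0,0,0],[4,-160,0],0],[[0,0,0],[4,-165,-10],0],[[0,0,0],[4,-165,-30],0],[[0,0,0],[4,-165,-50],0],[[0,0,0],[4,-165,-58],0],[[0,0,0],[4,-165,-58],0]]'

```text
t: 16.33
ee_pos: [605.2, 0.3, 189.8]
orientation: [-2.195, -2.243, 0.005]
ft_force: [-0.0, -0.2, -0.3]
width: 0.4
```

```bash
python3 - <<'E'
from h import *
np.set_printoptions(precision=2,suppress=True)
o=monitor.get_obs(); print(o['t'],o['ee_pos'],o['ft_force'],o['moment'],o['width'])
save('side','s10.png')
E
python3 f1.py|grep -v wed..\.top
```

```text
16.3333 [605.17   0.29 189.75] [-0.02 -0.16 -0.31] [-0.02 -0.03 -0.02] 0.42907550606560113
{'top': np.float64(402.0), 'side': np.float64(6580.0)} {'top': np.float64(37.0), 'side': np.float64(356.0)}
cab ['top'] [572.8 -57.   -0.7] -40.82207650019689 5735.929411764706
cab ['side'] [517.3 -74.3  -0.3] -18.188714423364658 1207.2039215686273
cab ['top', 'side'] [517.4 -74.9  -0.3] -18.362112251145284 7012.603921568629
wed ['side'] [566.1  13.5  -0.8] -45.80048380550256 309.9165090349865
short foot [[611.5  -7.1   0. ]] [[ 572.   -77.9    0. ]
 [ 424.  -102.8    0. ]]
```

View pics/fit_side.png

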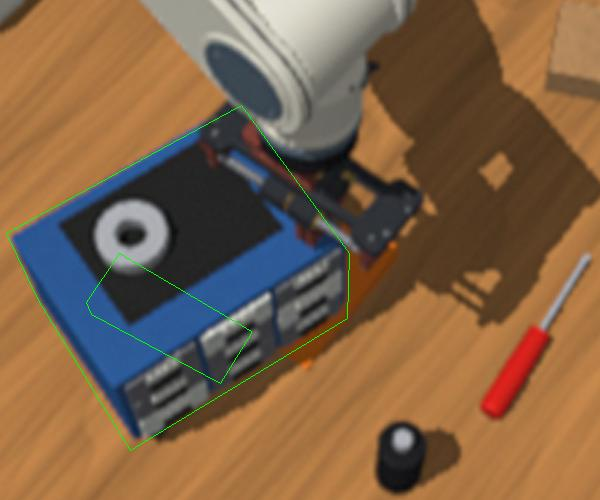

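The fingertips are over the corner, near (305,235) in the crop, and the fits are unusable here because the arm hides too much. Now pressing down in small steps.

Call:
carry_out --targets '[[[0,0,0],[0,0,-3],0],[[0,0,0],[0,0,-6],0],[[0,0,0],[0,0,-7],0],[[0,0,0],[0,0,-8],0]]'

```text
t: 17.12
ee_pos: [606.6, -0.5, 184.0]
orientation: [-2.198, -2.244, 0.001]
ft_force: [0.4, -0.5, -0.0]
width: 0.4
```

Call:
carry_out --targets '[[[0,0,0],[0,0,-0.7],0],[[0,0,0],[0,0,-0.7],0]]'

```text
t: 17.28
ee_pos: [606.7, -0.5, 183.4]
orientation: [-2.198, -2.244, 0.0]
ft_force: [-0.3, -1.5, -0.5]
width: 0.4
```

Call:
carry_out --targets '[[[0,0,0],[0,0,-0.5],0],[[0,0,0],[0,0,-0.5],0]]'

```text
t: 17.45
ee_pos: [606.8, -0.5, 183.1]
orientation: [-2.198, -2.245, -0.0]
ft_force: [0.0, -0.5, 0.3]
width: 0.6
```

Call:
carry_out --targets '[[[0,0,0],[0,0,-1],0],[[0,0,0],[0,0,-1.5],0],[[0,0,0],[0,0,-1.5],0]]'

```text
t: 17.7
ee_pos: [606.7, -0.5, 181.6]
orientation: [-2.198, -2.245, 0.0]
ft_force: [1.0, -1.0, 0.4]
width: 0.7
```

Call:
carry_out --targets '[[[0,0,0],[0,0,-0.7],0],[[0,0,0],[0,0,-0.7],0]]'

```text
t: 17.87
ee_pos: [606.7, -0.5, 180.9]
orientation: [-2.198, -2.245, 0.0]
ft_force: [-0.1, 0.5, 0.0]
width: 0.4
```

Call:
carry_out --targets '[[[0,0,0],[0,0,-0.5],0],[[0,0,0],[0,0,-0.5],0]]'

```text
t: 18.03
ee_pos: [606.8, -0.5, 180.4]
orientation: [-2.198, -2.245, -0.0]
ft_force: [0.1, -0.7, -0.5]
width: 0.8
```

Call:
carry_out --targets '[[[0,0,0],[0,0,-0.7],0],[[0,0,0],[0,0,-0.7],0]]'

```text
t: 18.2
ee_pos: [606.9, -0.5, 180.3]
orientation: [2.198, 2.245, 0.0]
ft_force: [-1.9, -0.6, 4.7]
width: 0.3
```

Call:
carry_out --targets '[[[0,0,0],[0,0,-0.5],0],[[0,0,0],[0,0,-0.5],0]]'

```text
t: 18.37
ee_pos: [607.1, -0.4, 180.2]
orientation: [2.198, 2.244, 0.001]
ft_force: [-2.6, 0.9, 6.4]
width: 0.3
```

Call:
carry_out --targets '[[[0,0,0],[0,0,-0.4],0],[[0,0,0],[0,0,-0.4],0]]'

```text
t: 18.53
ee_pos: [607.2, -0.4, 180.1]
orientation: [2.197, 2.244, 0.001]
ft_force: [-4.1, 0.8, 9.6]
width: 0.5
```

Call:
carry_out --targets '[[[0,0,0],[-0.3,0,-0.2],0],[[0,0,0],[-0.3,0,-0.2],0],[[0,0,0],[-0.3,0,-0.2],0],[[0,0,0],[-0.3,0,-0.2],0],[[0,0,0],[-0.3,0,-0.2],0]]'

```text
t: 18.95
ee_pos: [607.1, -0.4, 180.1]
orientation: [2.197, 2.244, 0.002]
ft_force: [-1.9, 0.9, 9.2]
width: 0.2
```

Run:
```python
from h import *
np.set_printoptions(precision=2,suppress=True)
o=monitor.get_obs(); print(o['t'],o['ee_pos'],o['ft_force'],o['moment'],o['width'])
save('side','s11.png')
```

```text
18.95 [607.15  -0.4  180.15] [-1.9  0.9  9.2] [ 0.07  0.4  -0.04] 0.2229098913977267
```

View pics/s11.png

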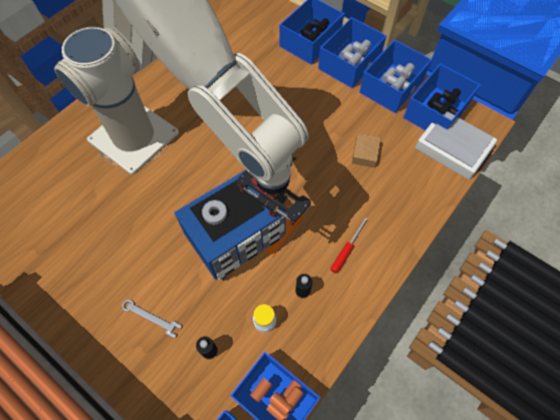

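It carried 9 to 10 N with the height steady at 180 mm and no tipping. Now lifting off and moving clear.

Call:
carry_out --targets '[[[0,0,0],[0,0,2],0],[[0,0,0],[0,0,15],0],[[0,0,0],[0,0,50],0],[[0,0,0],[0,0,90],0],[[0,0,0],[0,0,120],0],[[0,0,0],[-20,40,120],0],[[0,0,0],[-40,80,120],0],[[0,0,0],[-60,115,120],0],[[0,0,0],[-80,150,120],0],[[0,0,0],[-100,185,120],0]]'

```text
t: 19.83
ee_pos: [506.4, 184.0, 299.6]
orientation: [2.198, 2.244, 0.001]
ft_force: [0.4, 0.0, 0.6]
width: 0.1
```

Call:
carry_out --targets '[[[0,0,0],[-20,40,0],0],[[0,0,0],[-40,80,0],0],[[0,0,0],[-60,115,0],0],[[0,0,0],[-80,150,0],0],[[0,0,0],[-80,150,0],0],[[0,0,0],[-80,150,0],0]]'

```text
t: 20.33
ee_pos: [426.4, 334.5, 299.3]
orientation: [2.193, 2.249, 0.001]
ft_force: [0.7, -0.2, -0.3]
width: 0.6
```

```bash
python3 - <<'E'
from h import *
np.set_printoptions(precision=2,suppress=True)
o=monitor.get_obs(); print(o['t'],o['ee_pos'],o['ft_force'],o['qvel'])
E
python3 f1.py
python3 - <<'E'
from h import *
np.set_printoptions(precision=1,suppress=True)
for q in ['carton','roller_a','jar','bearing','driver','spanner']:
    print(q,[(toworld(r['point'],'side'),round(r['confidence'],2)) for r in place_of(q,'side')[:2]])
E
```

```text
20.3333 [426.37 334.5  299.28] [ 0.69 -0.15 -0.28] [-0.06  0.    0.01 -0.02 -0.   -0.02]
{'top': np.float64(5300.0), 'side': np.float64(7390.0)} {'top': np.float64(401.0), 'side': np.float64(518.0)}
cab ['top'] [515.2 -70.8  -0.3] -16.470865882792644 416.9607843137254
cab ['side'] [516.9 -71.3  -0.3] -17.170295575953304 396.2274509803922
cab ['top', 'side'] [516.3 -71.   -0.3] -16.47305413932634 819.6784313725491
wed ['top'] [600.9  24.4  -1.6] -89.75550953391927 36.579331026528266
wed ['side'] [602.4  25.2  -1.5] -88.72749621846853 137.03949250288352
wed ['top', 'side'] [602.3  24.9  -1.5] -88.76398231345125 176.68819684736638
short foot [[608.2  -0.1   0. ]] [[603.9 -50.1   0. ]
 [600.7  99.8   0. ]]
carton [(array([643.6, 420.2,  -0.8]), 0.76)]
roller_a [(array([764.3, -71. ,   1.2]), 0.82), (array([ 673.2, -357.8,   -0.9]), 0.8)]
jar [(array([ 736.7, -206.5,   -2.8]), 0.93)]
bearing [(array([486.3, -96.4, 182.9]), 0.79)]
driver [(array([794.1, 127.5,   0.6]), 0.62)]
spanner [(array([ 484.5, -388. ,   -1.1]), 0.69)]
```

View pics/fit_side.png

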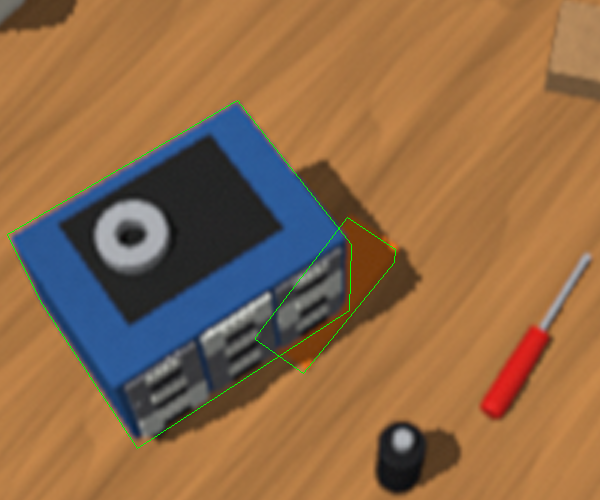

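View pics/fit_top.png

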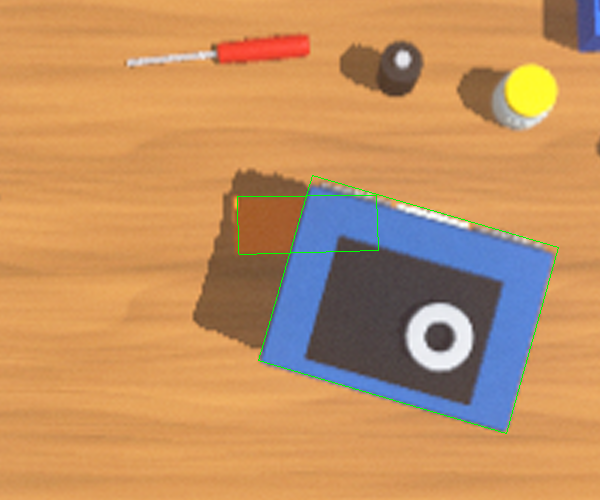

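The foot lies at about x=25, y=6 mm in the wedge frame. The cabinet and everything else are where they started, within measuring error, and the arm is clear. Handing in.

```bash
python3 -c "
from h import *
print(order.close_job())"
```

```text
the job is handed in; nothing more can be done
None
```

The wedge is snug under the short foot, the corner passed the press test, and the job was handed in at about 22 s; no verdict was reported.

**What I did**
- I turned the wedge about 20° with closed fingertips pushing on its side near the thick end.
- I then pushed it straight in with two spread fingertips until it jammed. The push rose from about 1 N to 7.7 N, and 5.5 N was still held a moment later.
- I backed off, pressed 9 to 10 N on top of the cabinet above that foot, and moved the arm well clear.

**What the last checks showed**
- **Wedge:** the foot sits at about x = 25 mm, y = 6 mm in the wedge's frame, within the limits.
- **Cabinet:** it is within about 1 mm and 0.2° of where it started. Its top stayed at 180 mm while I pressed.
- **Other things:** the bystanders are within measurement error (about 4 mm) of their starting places.

**Checks that failed or disagreed**
- The outline fits gave wrong positions whenever the arm hid the wedge or cabinet, so I ignored those. With the view clear again, the top and side cameras agreed.
- The first wedge estimates from the outline fit and the wrist camera differed by 5 to 10 mm. They agreed once it had been turned.
- I could not measure the wedge's remaining force on the foot after the fingers left. I infer it from the jam and from the corner not sinking under the press.

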